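# Index the setting head the short way and lock it

### The arm

A 6-joint arm with a two-finger parallel gripper is mounted at the origin on the work surface; the furniture and walls round the work are solid. World frame = base frame: x ahead of the robot, y to its left, z up, the work surface at z = 0. Lengths are in m, angles in rad, forces in N, time in s.
With the tool pointing down it reaches from about 0.35 to 0.85 m from the base axis. Payload 8.1 kg.
Tool frame: the origin (TCP) lies midway between the tips of the shut fingers; the grasp point (between the pads) lies 19 mm behind it; z points along the fingers, y is the line along which they close (so a half turn about z gives the same grasp; the last joint's range is limited). The gripper opens to 85 mm and grips with 20 to 120 N. Pads are 22 mm wide; open, the fingers measure 114 mm over their backs; the gripper's body (76 mm by 85 mm) begins 54 mm behind the grasp point. The pads swing forward as they close: fully open they stand 13 mm farther back than shut.
Start: joints at [1.196, 0.13, 1.488, -0, 1.523, -0.085], TCP at [0.171, 0.575, 0.231] pointing down, gripper open.
Joint ranges: [-2.96, 2.96], [-0.89, 2.26], [0.02, 2.5], [-1.34, 4.48], [0, 2.73], [-2.66, 2.66]. Speed limits (rad/s): [2.39, 2.39, 2.79, 3.14, 3.14, 3.14].

### API

Orientations are given as a unit quaternion [w, x, y, z].
In Python, from station import bot, viewer, find_in, masks_of gives the robot as it stands.
- The arm moves only by the tool carry_out, never from a script. Its argument "commands" is one flat list of numbers, 5 for each row, row after row: the shift along the tool's x, y, z in m, then the turn about the tool's z in rad, then the gripper command: -1 is fully open, 1 is shut, values between are in proportion. A call has exactly 8 rows; each row shifts and turns the commanded pose from where the row before left it, along the tool's axes as they then stand; what a row does not reach is not made up. A row lasts 1/8 s, in which the tool goes at most 62.5 mm and 10.7 degrees, less where a joint would pass 70% of its speed; a pose out of reach is approached as far as the arm can. A call with a gripper value outside its range is refused whole. The fingers move at their own pace and stop on an object; "force" is the grip in N (left out, the last holds). Time passes only in rows, so rows that do not move let the fingers close, or fill a call up. It gives the time, the measured TCP pose, the force, the opening and the grip force at its end, in the units of the state.
- bot.get_state(): the state, without advancing time (a new reading comes with each control period).
- viewer.camera(name): name is "side" or "top" or "wrist"; returns the picture (420x560x3 uint8, red, green, blue); there is no depth.
- viewer.camera_info(name): a dict with "K" (3x3 intrinsics, pixels), "dist" ([k1, k2, p1, p2, k3] as OpenCV has them; the pictures are not rectified), "view" (4x4, takes a point from world to camera coordinates). Camera axes: x right, y down, z forward; pixel columns grow to the right and rows downward; lengths in m; the calibration is good to about 2 mm. A picture is of the moment at which its call begins: read the wrist's pose just before it. camera_info takes no time and is no camera call; for the wrist camera it gives the pose at the moment of the call.
- bot.finish_job(): hands the job in; it is judged then, once.
Trained networks look in the newest picture that a camera, given by its name, has taken for a name from the list of things; names that differ only in an ending like _2 or _b are one class to them, and where a whole thing is asked for, a point or a joint stands for the part that bears it (a point fixed in the world has none). Each returns a list of dicts, best first, with "score" (0 to 1); they miss things now and then, are a little off and sometimes report something else, mostly with a low value. They report only what shows in the picture. A call takes as long as a camera call.
- find_in(name, camera): "location" ([row, column] in pixels, amid what is visible of it).
- masks_of(name, camera): "region" (420x560 bool, what is visible of it) and "location" ([row, column] in pixels, amid what is visible of it).
The state is a dict: "time_s": time; "joints": joint angles; "qd": joint speeds; "tau": joint torques, N m; "eef_pos": TCP position; "tool_rot": TCP orientation; "ft_force": force on the tool from outside, world axes, zero at the start; "torque": the same for the moment, N m; "gripper_width": finger opening in m; "grip_force": force on a finger pad.
Only numpy, scipy, OpenCV 4.12 (cv2) and the standard library are available. Lean on these libraries where they do the work, as an engineer would, in place of code of your own. Each camera call takes 0.05 s, during which the arm holds its last target. There are 200 camera calls.

### The job

Using its black knob, turn the dial of the green indexing head the shorter way round until the station with the yellow mark stands under the red-capped plunger, then press the plunger gently down until it is fully home in that station's notch, and let go. The mark only shows roughly where its notch is: if the plunger stops short, do not force it, but ease the dial a few degrees one way or the other and press again. Leave the other things on the bench alone.

Things in the scene. Friction and masses are not known exactly. Their poses are not given: they have to be found in the camera images.
- index_head: Green round indexing head fixed to the bench, base 180 mm across, 13 mm high. Origin: centre of its underside, on the dial's axis; z up. The plunger stands on its -x side, 68 mm from the axis, in a small arm (22 mm wide, top 43 mm above the bench, brass bush to 46 mm) on a post 86 to 100 mm from the axis.
- dial_middle (a point): Centre of the top face, 28 mm above the bench, of the steel dial (about 160 mm across); fixed to the head, does not turn. The dial turns without end both ways and stays where it is left (friction about 0.15 N m). It has 8 stations 45 degrees apart, each a V notch in the rim on a 68 mm radius.
- knob_middle (a point): Point on the dial's axis at mid height of the black round ribbed knob that turns the dial: 40 mm diameter, 40 mm tall, from 72 to 112 mm above the bench, on a 24 mm stem. Being round it may be gripped at any yaw. The point is fixed to the head and does not turn.
- yellow_mark (a point): Outer part of the yellow tab (22 x 12 mm) on the black marker ring lying on the dial; 50 mm from the dial's axis, 30 mm above the bench; turns with the dial. The ring is only pushed on: the tab sits up to 7 degrees off, either way, from the notch it marks (the same all through a run). Other stations have thin white ticks.
- plunger: Upright lock plunger: red round cap 22 mm across, 9 mm thick, on a 6 mm steel pin with a round tip. Origin: centre of the cap's top, at the start 64 mm above the bench (raised). It slides down and stays at any height (friction about 2.5 N). Between notches it stops on the dial's face after 7 mm (origin at 57 mm); the dial can still be turned then.
- plunger_home (a point): Where the centre of the cap's top lies when the plunger is fully home in a notch, on its stop: 52 mm above the bench, 12 mm below the raised place. The tip slides into a notch by itself, drawing the dial true, if the notch is within about 3 degrees; about 6 N of push does that. More than 30 N on the plunger is forcing it.
- bowl_b: Steel bowl, 102 mm across, 47 mm high, origin under its centre. Bystander.
- ring_box: Dark ring box, 55 x 55 x 40 mm, origin under its centre. Bystander.
- charcoal: Black charcoal block, 45 x 70 x 26 mm, lying on the white sketch pad, origin under its centre. Bystander.
- pliers: Flat pliers with red handles, 163 x 56 x 11 mm, lying, origin under the centre. Bystander.

How it is judged:
By the outcome, as a careful person would: the job done as asked, in the order asked, and still so for the second after the job is handed in, with the robot touching nothing.
It also fails if it takes over 72 s, if anything falls off the work surface, if the arm or the gripper's body presses on something with over 40 N, if the wrist force passes 120 N, or if a joint passes its speed limit or range.

## Working session

There is one attempt and no reset: what is moved stays moved. The work goes in short steps, Python scripts to look and compute and a tool call to move; the robot and the scene stay as the last step left them, time stands still between calls to the robot, and variables do not carry over. Pictures are saved under pics/ and viewed, at most 10 in all, crops included, and the job is handed in when it is done.

Besides the shell and the picture viewer there is one more tool, called after "Call:" as name(argument=value, ...) on one line, values as JSON. carry_out: Moves the arm, as the interface text tells. Its arguments: {"type":"object","properties":{"commands":{"type":"array"},"force":{"type":"number"}},"required":["commands"]}

```bash
mkdir -p pics; ls
cat > h.py <<'E'
import numpy as np, cv2
from station import bot, viewer, find_in, masks_of
def snap(c,n=None):
    p=viewer.camera(c)
    if n: cv2.imwrite(f'pics/{n}.png',p[:,:,::-1])
    return p
def ray(c,rc):
    i=viewer.camera_info(c);K=np.array(i['K']);V=np.array(i['view'])
    u=cv2.undistortPoints(np.array([[[rc[1],rc[0]]]],float),K,np.array(i['dist'])).ravel()
    R=V[:3,:3];return -R.T@V[:3,3],R.T@np.array([u[0],u[1],1])
def atz(c,rc,z):
    o,d=ray(c,rc);return o+d*(z-o[2])/d[2]
def proj(c,P):
    i=viewer.camera_info(c);V=np.array(i['view'])
    p,_=cv2.projectPoints(np.array(P,float).reshape(-1,3),cv2.Rodrigues(V[:3,:3])[0],V[:3,3],np.array(i['K']),np.array(i['dist']))
    return p.reshape(-1,2)[:,::-1]
E
python3 - <<'E'
from h import *
np.set_printoptions(precision=4,suppress=True)
Z=dict(index_head=.013,knob_middle=.092,yellow_mark=.03,plunger=.06)
for c in ('top','side'):
    snap(c,c+'0')
    for n,z in Z.items():
        for r in find_in(n,c)[:2]: print(c,n,round(r['score'],2),np.round(r['location'],1),atz(c,r['location'],z))
s=bot.get_state();print(s['time_s'],s['eef_pos'],s['tool_rot'],s['gripper_width'])
E
```

```text
pics
top index_head 0.63 [222.6 247. ] [0.5563 0.0964 0.013 ]
top knob_middle 0.62 [225.6 248.5] [0.5383 0.0872 0.092 ]
top yellow_mark 0.58 [235.6 240.5] [0.5152 0.1146 0.03  ]
top plunger 0.61 [243.6 253.6] [0.489 0.074 0.06 ]
side knob_middle 0.58 [250.9 289.1] [0.5231 0.2174 0.092 ]
side yellow_mark 0.97 [253.8 284.4] [0.5459 0.1311 0.03  ]
side plunger 0.51 [236.4 311.1] [0.4842 0.0878 0.06  ]
0.5 [0.1714 0.575  0.2313] [-0.      0.1444  0.9895 -0.    ] 0.08520895880955177
```

View pics/top0.png

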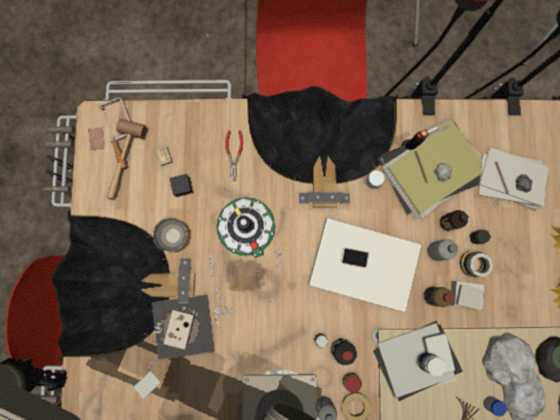

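View pics/side0.png

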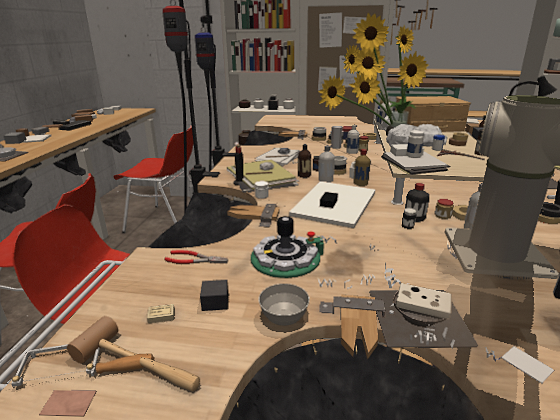

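The top view shows the head at about (226,246), its yellow tab near (212,238) and the red cap near (245,254). The network's top-view yellow mark at (235,240) doesn't match the tab. I'll check it by colour.

Run:
```python
from h import *
np.set_printoptions(precision=4,suppress=True)
from scipy import ndimage as nd
for c,(r0,r1,c0,c1) in dict(top=(190,262,212,282),side=(205,285,240,335)).items():
    p=cv2.imread(f'pics/{c}0.png');h=cv2.cvtColor(p,cv2.COLOR_BGR2HSV).astype(int)
    H,S,V=h[...,0],h[...,1],h[...,2]
    box=np.zeros(H.shape,bool);box[r0:r1,c0:c1]=1
    for n,m,z in (('yel',(H>21)&(H<33)&(S>150)&(V>100),.03),('red',((H<6)|(H>174))&(S>150)&(V>80),.061),('green',(H>50)&(H<90)&(S>80),.010)):
        m=m&box
        lab,k=nd.label(m)
        for i in range(1,k+1):
            if (lab==i).sum()>4:
                q=nd.center_of_mass(lab==i);print(c,n,(lab==i).sum(),np.round(q,1),atz(c,q,z))
        if n=='green' and c=='top':
            pts=np.argwhere(m)[:,::-1].astype(np.float32);print(cv2.minEnclosingCircle(pts), atz(c,cv2.minEnclosingCircle(pts)[0][::-1],.01))
s=bot.get_state();T=np.array(s['eef_pos']);V=np.array(viewer.camera_info('wrist')['view'])
print('wristcam pos',-V[:3,:3].T@V[:3,3],'TCP',T);print(V[:3,:3]);print(viewer.camera_info('wrist')['K'])
p=cv2.imread('pics/top0.png')[185:275,200:320];q=cv2.imread('pics/side0.png')[205:295,235:355]
cv2.imwrite('pics/c.png',cv2.resize(np.vstack([p,q])[:, :],None,fx=3.3,fy=3.3,interpolation=3))
```

```text
top red 36 [244.8 253.8] [0.4853 0.0734 0.061 ]
top green 12 [199.8 252.1] [0.6272 0.0813 0.01  ]
top green 14 [201.6 233.3] [0.6216 0.139  0.01  ]
top green 31 [212.4 268.8] [0.5879 0.0299 0.01  ]
top green 6 [214.  220.5] [0.5834 0.1778 0.01  ]
top green 6 [221.8 218.2] [0.5593 0.1846 0.01  ]
top green 13 [228.6 272.5] [0.538 0.019 0.01 ]
top green 34 [238.2 221.4] [0.5091 0.1742 0.01  ]
top green 84 [247.  260.9] [0.4822 0.054  0.01  ]
top green 32 [251.9 239.8] [0.4675 0.1178 0.01  ]
((246.5, 227.5), 29.841346740722656) [0.5416 0.098  0.01  ]
side yel 23 [251.1 267.4] [0.5899 0.1242 0.03  ]
side red 32 [233.8 310.5] [0.4866 0.0763 0.061 ]
side green 660 [264.1 290.4] [0.529  0.1445 0.01  ]
wristcam pos [0.0992 0.5959 0.3745] TCP [0.1714 0.575  0.2313]
[[ 0.2855  0.9584  0.0003]
 [ 0.9159 -0.2729  0.2945]
 [ 0.2823 -0.0838 -0.9557]]
[[343.2653   0.     275.7959]
 [  0.     343.2653 214.3709]
 [  0.       0.       1.    ]]
```

View pics/c.png

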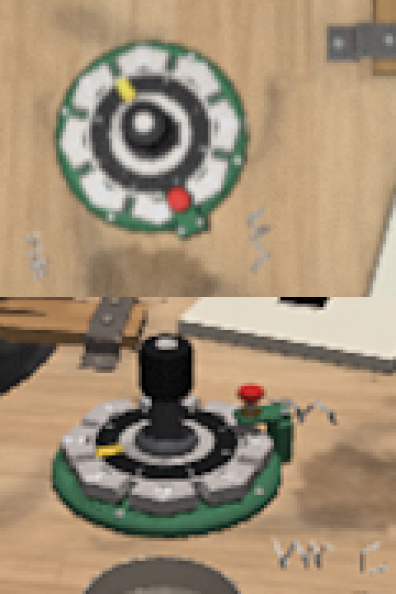

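The crops show the tab at roughly 30° from the head's centre and the plunger at roughly -157°. That puts the turn close to 180°, so the shorter way depends on an accurate measurement. I'll take a close look with the wrist camera.

Call:
carry_out(commands=[-0.041,-0.029,0,0,-1,-0.041,-0.029,0,0,-1,-0.041,-0.029,0,0,-1,-0.041,-0.029,0,0,-1,-0.041,-0.029,0,0,-1,-0.041,-0.029,0,0,-1,-0.041,-0.029,0,0,-1,-0.041,-0.029,0,0,-1], force=60)

```text
time_s: 1.5
eef_pos: [0.4204, 0.2576, 0.2316]
tool_rot: [0.0, 0.144, 0.99, 0.0]
ft_force: [1.2, 1.0, 0.5]
gripper_width: 0.0856
grip_force: 0.0
```

Call:
carry_out(commands=[-0.041,-0.029,0,0,-1,-0.041,-0.029,0,0,-1,-0.041,-0.029,0,0,-1,-0.041,-0.029,0,0,-1,0,0,0,0.185,-1,0,0,0,0.185,-1,0,0,0,0.185,-1,0,0,0,0.185,-1])

```text
time_s: 2.5
eef_pos: [0.5435, 0.1008, 0.2314]
tool_rot: [0.0, 0.495, 0.869, 0.0]
ft_force: [-0.3, -0.0, -0.4]
gripper_width: 0.0857
grip_force: 0.0
```

```bash
cat > w.py <<'E'
from h import *
import sys
np.set_printoptions(precision=4,suppress=True)
snap('wrist',sys.argv[1])
for n,z in (('index_head',.013),('knob_middle',.092),('yellow_mark',.03),('plunger',.064)):
    for r in masks_of(n,'wrist')[:2]: print(n,round(r['score'],2),r['region'].sum(),np.round(r['location'],1),atz('wrist',r['location'],z))
s=bot.get_state();print(s['time_s'],np.array(s['eef_pos']),np.array(s['tool_rot']),np.array(s['joints']),np.array(s['ft_force']))
E
python3 w.py w1
```

```text
index_head 0.65 5054 [ 75.8 495.4] [0.6756 0.3055 0.013 ]
knob_middle 0.86 21557 [178.7 275.7] [0.5333 0.1169 0.092 ]
yellow_mark 0.63 4609 [148.2 278.3] [0.5258 0.134  0.03  ]
plunger 0.74 366 [187.3 206.2] [0.4853 0.0719 0.064 ]
2.75 [0.5435 0.1009 0.2313] [0.     0.4906 0.8714 0.    ] [ 0.0908  0.0028  1.6214  0.      1.5173 -0.4544] [-0.4309 -0.1818  0.1507]
```

View pics/w1.png

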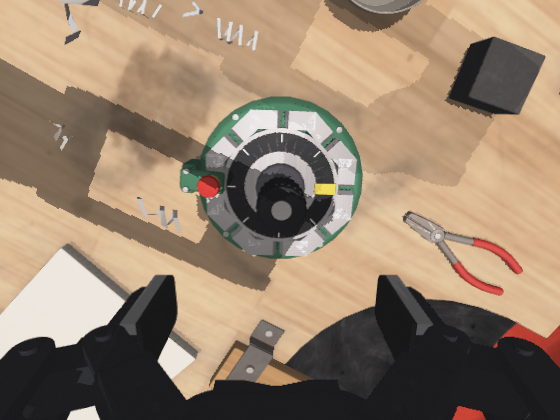

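The wrist view shows the cap at about (187,207), the tab at about (189,325) and the knob top at about (210,281). The notches show as gaps in the rim. I'll fit the base circle, then unwrap the dial face into polar form.

```bash
cat > m.py <<'E'
from h import *
import sys
from scipy.optimize import least_squares
from scipy import ndimage as nd
np.set_printoptions(precision=4,suppress=True)
def measure(name,out=None,C=None):
    p=cv2.imread(f'pics/{name}.png');h=cv2.cvtColor(p,cv2.COLOR_BGR2HSV).astype(int);H,S,V=h[...,0],h[...,1],h[...,2]
    def cen(m,z,t):
        lab,k=nd.label(m);a=nd.sum(m,lab,range(1,k+1))
        c=[nd.center_of_mass(lab==i+1) for i in np.argsort(a)[::-1][:3] if a[i]>15]
        print(t,[(np.round(q,1),atz('wrist',q,z)) for q in c]);return c
    cen((H>22)&(H<34)&(S>170)&(V>130),.030,'yel')
    cen(((H<5)|(H>175))&(S>170)&(V>100),.062,'red')
    g=((H>50)&(H<90)&(S>90)).astype(np.uint8)
    if C is None:
        pts=np.argwhere(g>0);W=np.array([atz('wrist',q,.013)[:2] for q in pts]);c=np.array([.546,.099])
        W=W[np.linalg.norm(W-c,axis=1)<.12]
        for _ in range(4):   # outermost green per angle sector
            d=W-c;a=np.degrees(np.arctan2(d[:,1],d[:,0]));r=np.hypot(*d.T);E=[]
            for b in range(-180,180,4):
                s=(a>=b)&(a<b+4)
                if s.sum()>3 and not -175<b<-135: E.append(W[s][np.argmax(r[s])])
            E=np.array(E);f=least_squares(lambda x:np.hypot(*(E-x[:2]).T)-x[2],[*c,.09],loss='soft_l1',f_scale=.001);c=f.x[:2]
        print('base centre',f.x);C=c
    # polar unwrap at z=.028 (cols: angle 0.5deg, rows: r 40..85mm)
    ang=np.radians(np.arange(-180,180,.5));R=np.arange(.040,.090,.00025)
    A,RR=np.meshgrid(ang,R);P=np.stack([C[0]+RR*np.cos(A),C[1]+RR*np.sin(A),np.full(A.shape,.028)],-1)
    q=proj('wrist',P).reshape(*A.shape,2).astype(np.float32)
    u=cv2.remap(p,q[...,1].copy(),q[...,0].copy(),1)
    if out: cv2.imwrite(f'pics/{out}.png',u)
    hu=cv2.cvtColor(u,cv2.COLOR_BGR2HSV).astype(int)
    y=((hu[...,0]>22)&(hu[...,0]<34)&(hu[...,1]>170)&(hu[...,2]>130))
    if y.sum(): print('yellow ang',np.degrees(ang)[np.argwhere(y)[:,1]].mean(), 'r',R[np.argwhere(y)[:,0]].min(),R[np.argwhere(y)[:,0]].max())
    return C
if __name__=='__main__': measure(*sys.argv[1:])
E
python3 m.py w1 u1
```

```text
yel []
red [(array([340.5, 539. ]), array([0.8779, 0.1087, 0.062 ])), (array([413.9, 468. ]), array([ 0.8789, -0.0113,  0.062 ])), (array([186.7, 207.7]), array([0.4861, 0.0725, 0.062 ]))]
base centre [0.5474 0.1023 0.0869]
```

View pics/u1.png

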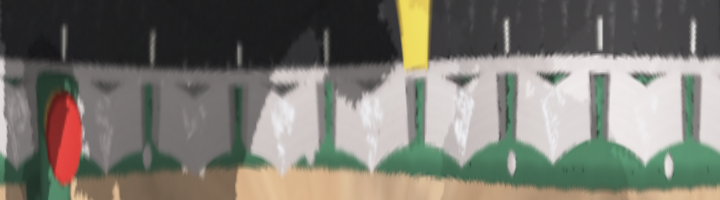

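```bash
cat > s.py <<'E'
from h import *
import sys
from scipy.optimize import least_squares
from scipy import ndimage as nd
np.set_printoptions(precision=4,suppress=True)
name=sys.argv[1]; C=np.array([float(x) for x in sys.argv[2:4]]) if len(sys.argv)>3 else np.array([.5474,.1023])
p=cv2.imread(f'pics/{name}.png')
ang=np.radians(np.arange(-180,180,.25));D=np.degrees(ang)
def unwrap(C,R,z):
    A,RR=np.meshgrid(ang,R);P=np.stack([C[0]+RR*np.cos(A),C[1]+RR*np.sin(A),np.full(A.shape,z)],-1)
    q=proj('wrist',P).reshape(*A.shape,2).astype(np.float32);return cv2.remap(p,q[...,1].copy(),q[...,0].copy(),1).astype(float)
def fit(C0,E):   # E world points on spokes; centre + phase, 45deg
    def f(x):
        d=E-x[:2];a=np.degrees(np.arctan2(d[:,1],d[:,0]))-x[2];return (a+22.5)%45-22.5
    b=min((least_squares(f,[*C0,ph],x_scale=[.001,.001,1],loss='soft_l1',f_scale=.5) for ph in range(0,45,9)),key=lambda r:r.cost);return b.x,f(b.x)
c=C.copy()
for it in range(3):
    u=unwrap(c,np.arange(.063,.070,.0005),.028)
    g=(u[...,1]-u[...,2]).mean(0);pk=[]   # green minus red
    lab,k=nd.label(g>12)
    E=[]
    for i in range(1,k+1):
        m=lab==i
        if 6<m.sum()<48:
            a=np.radians((D[m]*g[m]).sum()/g[m].sum());E.append(c+.0665*np.array([np.cos(a),np.sin(a)]))
    E=np.array(E);x,r=fit(c,E);c=x[:2]
print('slots n',len(E),'centre',c,'phase',x[2],'res',r)
u=unwrap(c,np.arange(.042,.057,.0005),.030)
hs=cv2.cvtColor(u.astype(np.uint8),cv2.COLOR_BGR2HSV);y=(hs[...,0]>20)&(hs[...,0]<35)&(hs[...,1]>120)&(hs[...,2]>110)
print('yellow',D[np.argwhere(y)[:,1]].mean(),y.sum())
s=bot.get_state();print('tcp',np.array(s['eef_pos']))
E
python3 s.py w1
python3 - <<'E'
from h import *
print(atz('wrist',(210,281.5),.112), atz('wrist',(186.7,207.7),.062))
p=cv2.imread('pics/w1.png')
c=cv2.HoughCircles(cv2.cvtColor(p,cv2.COLOR_BGR2GRAY)[190:235,255:310],3,1,20,param1=60,param2=.3,minRadius=7,maxRadius=13);print(c)
E
```

```text
[0.54826449 0.10105504 0.112     ] [0.48608751 0.07255541 0.062     ]
[[[26.5 19.5  9.6]
  [42.5 31.5 12.4]
  [ 9.5  7.5 11. ]
  [43.5  8.5 11. ]
  [15.5 36.5 10.2]]]Traceback (most recent call last):
  File "s.py", line 26, in <module>
    E=np.array(E);x,r=fit(c,E);c=x[:2]
                      ~~~^^^^^
  File "s.py", line 15, in fit
    b=min((least_squares(f,[*C0,ph],x_scale=[.001,.001,1],loss='soft_l1',f_scale=.5) for ph in range(0,45,9)),key=lambda r:r.cost);return b.x,f(b.x)
  File "s.py", line 15, in <genexpr>
    b=min((least_squares(f,[*C0,ph],x_scale=[.001,.001,1],loss='soft_l1',f_scale=.5) for ph in range(0,45,9)),key=lambda r:r.cost);return b.x,f(b.x)
           ~~~~~~~~~~~~~^^^^^^^^^^^^^^^^^^^^^^^^^^^^^^^^^^^^^^^^^^^^^^^^^^^^^^^^^^^^
    return func(*args, **kwargs)
    vector_fun = VectorFunction(
        fun_wrapped,
    ...<6 lines>...
        workers=workers
    )
    self._update_fun()
    ~~~~~~~~~~~~~~~~^^
    self.f = self.fun_wrapped(xp_copy(self.x))
             ~~~~~~~~~~~~~~~~^^^^^^^^^^^^^^^^^
    return np.atleast_1d(self.fun(x))
                         ~~~~~~~~^^^
    return self.f(x, *self.args, **self.kwargs)
           ~~~~~~^^^^^^^^^^^^^^^^^^^^^^^^^^^^^^
  File "s.py", line 14, in f
    d=E-x[:2];a=np.degrees(np.arctan2(d[:,1],d[:,0]))-x[2];return (a+22.5)%45-22.5
      ~^~~~~~
ValueError: operands could not be broadcast together with shapes (0,) (2,)
```

```bash
sed -i 's/lab,k=nd.label(g>12)/g=nd.median_filter(g,5);g=np.clip(g-np.median(g),0,None);lab,k=nd.label(g>np.percentile(g,97)*.4);sz=[(D[lab==i].mean().round(1),int((lab==i).sum())) for i in range(1,k+1)]/; s/if 6<m.sum()<48/if 5<m.sum()<60/' s.py
sed -i 's/    E=np.array(E);x/    if it==0: print(np.percentile(g,[50,80,90,95,99]),sz)\n    E=np.array(E);x/' s.py
python3 s.py w1
```

```text
[ 0.      1.1333  7.4467 29.4667 54.9773] [(np.float64(-159.8), 13), (np.float64(-106.1), 14), (np.float64(-60.9), 12), (np.float64(-15.9), 14), (np.float64(29.5), 15), (np.float64(74.8), 15), (np.float64(119.6), 16), (np.float64(164.5), 15)]Traceback (most recent call last):
  File "s.py", line 27, in <module>
    E=np.array(E);x,r=fit(c,E);c=x[:2]
                      ~~~^^^^^
  File "s.py", line 15, in fit
    b=min((least_squares(f,[*C0,ph],x_scale=[.001,.001,1],loss='soft_l1',f_scale=.5) for ph in range(0,45,9)),key=lambda r:r.cost);return b.x,f(b.x)
  File "s.py", line 15, in <genexpr>
    b=min((least_squares(f,[*C0,ph],x_scale=[.001,.001,1],loss='soft_l1',f_scale=.5) for ph in range(0,45,9)),key=lambda r:r.cost);return b.x,f(b.x)
           ~~~~~~~~~~~~~^^^^^^^^^^^^^^^^^^^^^^^^^^^^^^^^^^^^^^^^^^^^^^^^^^^^^^^^^^^^
    return func(*args, **kwargs)
    vector_fun = VectorFunction(
        fun_wrapped,
    ...<6 lines>...
        workers=workers
    )
    self._update_fun()
    ~~~~~~~~~~~~~~~~^^
    self.f = self.fun_wrapped(xp_copy(self.x))
             ~~~~~~~~~~~~~~~~^^^^^^^^^^^^^^^^^
    return np.atleast_1d(self.fun(x))
                         ~~~~~~~~^^^
    return self.f(x, *self.args, **self.kwargs)
           ~~~~~~^^^^^^^^^^^^^^^^^^^^^^^^^^^^^^
  File "s.py", line 14, in f
    d=E-x[:2];a=np.degrees(np.arctan2(d[:,1],d[:,0]))-x[2];return (a+22.5)%45-22.5
      ~^~~~~~
ValueError: operands could not be broadcast together with shapes (0,) (2,)
```

The rim slots fit a 45° spacing with phase about 29.4°, and the plunger is at about -154.6°. The marked station therefore needs about 176° CCW, which is the shorter way. That means a negative turn about the tool's z. I'll pre-rotate the wrist, then go down and grip the knob.

Call:
carry_out(commands=[0,0,0,0.185,-1,0,0,0,0.185,-1,0,0,0,0.185,-1,0,0,0,0.185,-1,0,0,0,0.185,-1,0,0,0,0.185,-1,0,0,0,0.185,-1,0,0,0,0.185,-1])

```text
time_s: 3.75
eef_pos: [0.5435, 0.1009, 0.2313]
tool_rot: [0.0, 0.951, 0.309, 0.0]
ft_force: [0.0, 0.1, -0.0]
gripper_width: 0.085
grip_force: 0.0
```

Call:
carry_out(commands=[0,0,0,0.185,-1,0,0,0,0.185,-1,0,0,0,0.185,-1,0.004,0,0.02,0,-1,0,0,0.03,0,-1,0,0,0.03,0,-1,0,0,0.02,0,-1,0,0,0,0,-1])

```text
time_s: 4.75
eef_pos: [0.5458, 0.1011, 0.1287]
tool_rot: [0.0, 0.999, 0.04, -0.002]
ft_force: [-0.2, -0.1, 0.1]
gripper_width: 0.0855
grip_force: 0.0
```

Run:
```python
from h import *
snap('wrist','w2')
r=masks_of('knob_middle','wrist')[0];print(r['score'],r['location'],r['region'].sum())
s=bot.get_state();print(s['time_s'],s['eef_pos'],s['tool_rot'],s['joints'],proj('wrist',[[.5477,.1017,.112],[.5477,.1017,.072]]))
```

```text
0.6 [197.7, 276.8] 40237
4.85 [0.54783042 0.10126832 0.13177076] [-2.68939737e-05  9.99232521e-01  3.91702622e-02  2.43572922e-04] [9.07387755e-02 8.39062587e-02 1.72297566e+00 2.94308474e-05
 1.33422147e+00 1.58316764e+00] [[260.16231424 273.95295201]
 [233.36247287 274.30739659]]
```

View pics/w2.png

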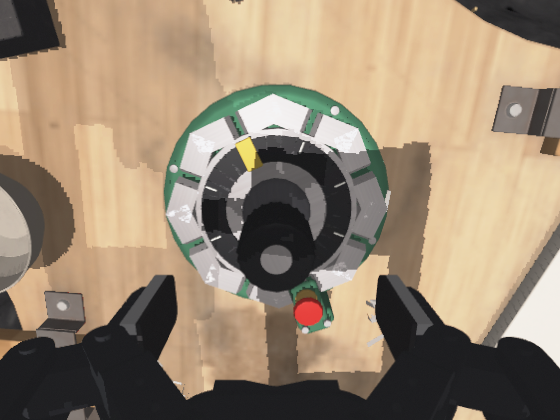

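Knob top at (260,276), cap at (309,308), tab at (153,248). The knob is centred between the fingers to within about 1 mm. I'll refine the numbers before gripping.

Run:
```python
from h import *
a=atz('wrist',(260,276),.112);b=atz('wrist',(309.5,308),.064);y=atz('wrist',(153.5,248.5),.030)
C=np.array([.5477,.1013])
ang=lambda p:np.degrees(np.arctan2(*(p[:2]-C)[::-1]))
print(a,b,y,ang(b),np.linalg.norm(b[:2]-C),ang(y),ang(b)%360-ang(y))
for q in [(122,236),(121,311),(178,353),(172,185),(239,195)]: w=atz('wrist',q,.028);print(q,w[:2],ang(w)%45,np.linalg.norm(w[:2]-C))
```

```text
[0.54787537 0.10064885 0.112     ] [0.48956806 0.07339075 0.064     ] [0.59084055 0.12359521 0.03      ] -154.3542525770002 0.06448448853794266 27.33010226419856 178.31564515880123
(122, 236) [0.6117141  0.13365526] 26.813842265218142 0.07172634299490073
(121, 311) [0.6164907  0.08161013] 29.0273635244399 0.07155313687616324
(178, 353) [0.57888108 0.04666355] 29.713450644312083 0.06290788586395031
(172, 185) [0.5736739  0.16907716] 24.031921325439768 0.07258365579372617
(239, 195) [0.52198355 0.1612956 ] 23.20185885763287 0.06527486671526352
```

Both views agree on CCW, about 177°. Going down to grip.

Call:
carry_out(commands=[0,0,0.02,0,-1,0,0,0.02,0,-1,0,0,0.019,0,-1,0,0,0,0,-1,0,0,0,0,1,0,0,0,0,1,0,0,0,0,1,0,0,0,0,1], force=60)

```text
time_s: 5.85
eef_pos: [0.5482, 0.1012, 0.0735]
tool_rot: [0.0, 0.999, 0.038, 0.001]
ft_force: [-1.7, 0.3, 7.7]
gripper_width: 0.039
grip_force: 60.0
```

Call:
carry_out(commands=[0,0,0,-0.1,1,0,0,0,-0.18,1,0,0,0,-0.18,1,0,0,0,-0.18,1,0,0,0,-0.18,1,0,0,0,-0.18,1,0,0,0,-0.18,1,0,0,0,-0.18,1])

```text
time_s: 6.85
eef_pos: [0.5482, 0.1012, 0.0735]
tool_rot: [0.001, 0.751, 0.66, 0.001]
ft_force: [-1.3, -0.5, 6.3]
gripper_width: 0.039
grip_force: 60.2
```

Call:
carry_out(commands=[0,0,0,-0.18,1,0,0,0,-0.18,1,0,0,0,-0.18,1,0,0,0,-0.18,1,0,0,0,-0.18,1,0,0,0,-0.18,1,0,0,0,-0.18,1,0,0,0,-0.18,1])

```text
time_s: 7.85
eef_pos: [0.5483, 0.1012, 0.0735]
tool_rot: [0.001, 0.129, 0.992, 0.0]
ft_force: [-1.2, -1.6, 6.7]
gripper_width: 0.0384
grip_force: 60.2
```

Call:
carry_out(commands=[0,0,0,-0.18,1,0,0,0,-0.12,1,0,0,0,0,1,0,0,0,0,1,0,0,0,0,-1,0,0,0,0,-1,0,0,0,0,-1,0,0,0,0,-1])

```text
time_s: 8.85
eef_pos: [0.5474, 0.1012, 0.0722]
tool_rot: [-0.0, -0.018, 1.0, -0.0]
ft_force: [-0.6, 0.1, -0.4]
gripper_width: 0.0851
grip_force: 0.0
```

Call:
carry_out(commands=[0,0,-0.03,0,-1,0,0,-0.04,0,-1,0,0,-0.04,0,-1,0,0,-0.03,0,-1,0,0,-0.02,0,-1,0,0,0,0,-1,0,0,0,0,-1,0,0,0,0,-1])

```text
time_s: 9.85
eef_pos: [0.5466, 0.1011, 0.2304]
tool_rot: [-0.001, -0.018, 1.0, -0.0]
ft_force: [-0.7, -0.4, -0.3]
gripper_width: 0.0854
grip_force: 0.0
```

```bash
python3 - <<'E'
from h import *
snap('wrist','w3')
s=bot.get_state();print(s['time_s'],s['eef_pos'],s['tool_rot'],s['joints'])
E
python3 m.py w3 u3 | cat
```

```text
9.9 [0.54668559 0.1011608  0.23060085] [-1.34439042e-03 -1.75879245e-02  9.99844413e-01 -8.64026029e-05] [ 9.07356714e-02  1.45791968e-02  1.61091257e+00  2.41900010e-05
  1.51879511e+00 -1.51523964e+00]
yel []
red [(array([126.9, 247.3]), array([0.4871, 0.0734, 0.062 ])), (array([368.3, 281. ]), array([0.7451, 0.1136, 0.062 ])), (array([363.2, 316.2]), array([0.737 , 0.1521, 0.062 ]))]
base centre [0.5468 0.101  0.087 ]
```

View pics/w3.png

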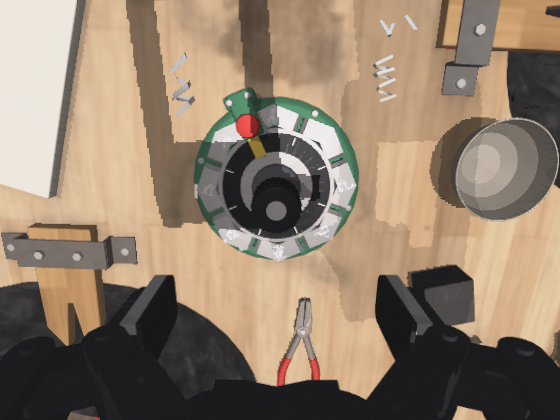

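The tab at (147,257) now sits next to the cap at (127,247). I'll check the slot phase, then press.

```bash
sed -i 's/for it in range(3)/for it in range(1)/' s.py; sed -i 's/E=np.array(E);x,r=fit(c,E);c=x\[:2\]/pass/; /^print(.slots/d' s.py; python3 s.py w3 .5474 .1012
python3 - <<'E'
from h import *
C=np.array([.5474,.1012])
for q,z in (((147,257),.03),((126,247.3),.064),((210,277),.112)):
    w=atz('wrist',q,z);d=w[:2]-C;print(w,np.degrees(np.arctan2(d[1],d[0])),np.hypot(*d))
E
```

```text
[ 0.      1.3333  4.4133 30.9733 54.592 ] [(np.float64(-109.1), 14), (np.float64(-64.4), 14), (np.float64(-19.5), 15), (np.float64(26.4), 16), (np.float64(72.0), 15), (np.float64(117.2), 15), (np.float64(162.0), 15)]
yellow -151.67947048611111 1152
tcp [0.5467 0.1012 0.2306]
[0.50767467 0.08072713 0.03      ] -152.73520253549515 0.04469049834418992
[0.48619516 0.0735556  0.064     ] -155.69272304929123 0.06715836280684875
[0.54800487 0.10170882 0.112     ] 40.070622613111944 0.000790423056673915
```

Call:
carry_out(commands=[0.031,-0.013,0,0,1,0.03,-0.013,0,0,1,0,0,0.03,0,1,0,0,0.03,0,1,0,0,0.03,0,1,0,0,0.02,0,1,0,0,0.02,0,1,0,0,0,0,1], force=30)

```text
time_s: 10.9
eef_pos: [0.4854, 0.073, 0.0999]
tool_rot: [-0.002, -0.018, 1.0, -0.0]
ft_force: [0.3, -0.3, -0.1]
gripper_width: 0.0002
grip_force: 0.0
```

Call:
carry_out(commands=[0,0,0.01,0,1,0,0,0.01,0,1,0,0,0.005,0,1,0,0,0.003,0,1,0,0,0.002,0,1,0,0,0,0,1,0,0,0,0,1,0,0,0,0,1])

```text
time_s: 11.9
eef_pos: [0.4876, 0.0731, 0.0725]
tool_rot: [0.0, -0.018, 1.0, -0.0]
ft_force: [-0.2, -0.1, -0.1]
gripper_width: -0.0002
grip_force: 0.0
```

Run:
```python
from h import *
p=snap('side','s4');cv2.imwrite('pics/s4c.png',cv2.resize(p[170:290,230:350,::-1],None,fx=4,fy=4,interpolation=3))
snap('wrist','w4')
s=bot.get_state();print(s['time_s'],s['eef_pos'],s['ft_force'],s['gripper_width'])
r=find_in('plunger','wrist')[0];print(r, atz('wrist',r['location'],.062))
```

```text
12.0 [0.48751301 0.07309748 0.07242762] [-0.54912878 -0.19494428 -0.03667559] 8.131415775045197e-05
{'location': [254.4, 278.2], 'score': 0.7} [0.47975131 0.07351635 0.062     ]
```

View pics/s4c.png

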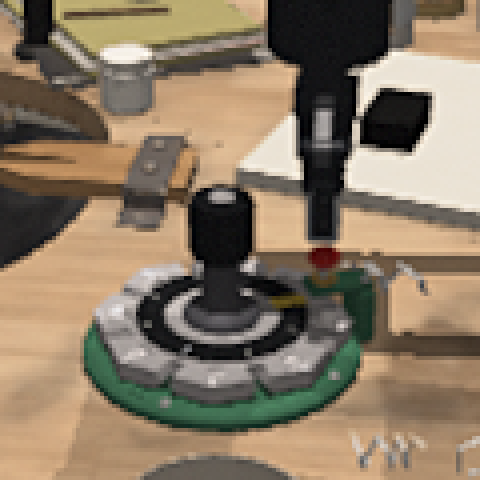

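The shut fingertips stand right above the red cap, so I'll press in small steps.

Call:
carry_out(commands=[0.001,0,0.003,0,1,0,0,0.003,0,1,0,0,0.0015,0,1,0,0,0.0015,0,1,0,0,0.0015,0,1,0,0,0.0015,0,1,0,0,0.001,0,1,0,0,0.0,0,1])

```text
time_s: 13.05
eef_pos: [0.4865, 0.073, 0.0592]
tool_rot: [0.0, -0.018, 1.0, -0.0]
ft_force: [-1.7, -0.2, 0.1]
gripper_width: -0.0003
grip_force: 0.1
```

Call:
carry_out(commands=[0,0,0.0005,0,1,0,0,0.0005,0,1,0,0,0.0005,0,1,0,0,0.0005,0,1,0,0,0,0,1,0,0,0,0,1,0,0,0,0,1,0,0,0.0,0,1])

```text
time_s: 14.05
eef_pos: [0.4865, 0.0731, 0.0573]
tool_rot: [0.0, -0.018, 1.0, 0.0]
ft_force: [-0.1, -0.2, 1.3]
gripper_width: -0.0004
grip_force: 0.5
```

Call:
carry_out(commands=[0,0,0.0005,0,1,0,0,0.0005,0,1,0,0,0,0,1,0,0,0,0,1,0,0,0,0,1,0,0,0,0,1,0,0,0,0,1,0,0,0.0,0,1])

```text
time_s: 15.05
eef_pos: [0.4865, 0.073, 0.0563]
tool_rot: [0.0, -0.018, 1.0, -0.0]
ft_force: [0.9, 0.3, 1.0]
gripper_width: -0.0001
grip_force: 0.6
```

Call:
carry_out(commands=[0,0,0.0005,0,1,0,0,0.0005,0,1,0,0,0,0,1,0,0,0,0,1,0,0,0,0,1,0,0,0,0,1,0,0,0,0,1,0,0,0.0,0,1])

```text
time_s: 16.05
eef_pos: [0.4864, 0.0731, 0.0553]
tool_rot: [0.0, -0.018, 1.0, 0.0]
ft_force: [0.4, -0.5, 0.0]
gripper_width: 0.0003
grip_force: 0.6
```

Call:
carry_out(commands=[0,0,0,0,1,0,0,0,0,1,0,0,0,0,1,0,0,0,0,1,0,0,0.0005,0,1,0,0,0.0005,0,1,0,0,0.0005,0,1,0,0,0.0005,0,1])

```text
time_s: 17.05
eef_pos: [0.4865, 0.073, 0.0535]
tool_rot: [0.0, -0.018, 1.0, -0.0]
ft_force: [-1.0, 0.3, 6.4]
gripper_width: 0.0002
grip_force: 2.9
```

Run:
```python
from h import *
s=bot.get_state();print(s['time_s'],s['eef_pos'],s['ft_force'])
p=snap('side','s5');cv2.imwrite('pics/s5c.png',cv2.resize(np.hstack([p[190:270,270:350,::-1],cv2.imread('pics/s4.png')[190:270,270:350]]),None,fx=4.5,fy=4.5,interpolation=3))
```

```text
17.05 [0.48648346 0.0730311  0.05351163] [-1.03719577  0.33315217  6.44193987]
```

View pics/s5c.png

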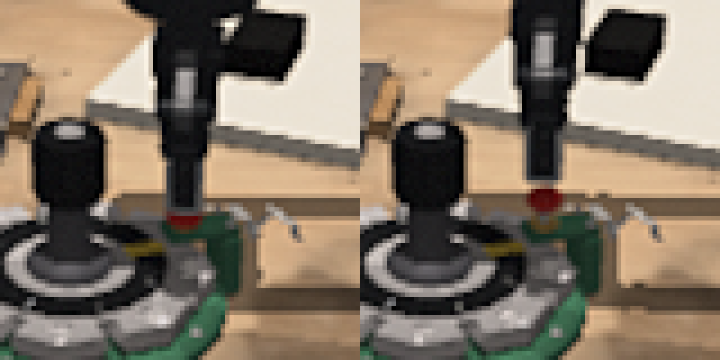

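The cap has followed the fingers down, nearly to the bush, at 6 N and past the 57 mm face height, so the tip is entering the notch. I'll continue gently to the stop.

Call:
carry_out(commands=[0,0,0.0005,0,1,0,0,0,0,1,0,0,0.0005,0,1,0,0,0,0,1,0,0,0.0003,0,1,0,0,0,0,1,0,0,0,0,1,0,0,0.0,0,1])

```text
time_s: 18.1
eef_pos: [0.4865, 0.0731, 0.0521]
tool_rot: [0.0, -0.018, 1.0, 0.0]
ft_force: [-0.8, 0.1, 5.2]
gripper_width: -0.0001
grip_force: 2.5
```

Call:
carry_out(commands=[0,0,0.0003,0,1,0,0,0,0,1,0,0,0.0002,0,1,0,0,0,0,1,0,0,0,0,1,0,0,0,0,1,0,0,0,0,1,0,0,0.0,0,1])

```text
time_s: 19.1
eef_pos: [0.4865, 0.0731, 0.0518]
tool_rot: [0.0, -0.018, 1.0, -0.0]
ft_force: [-0.5, -0.4, 7.4]
gripper_width: -0.0003
grip_force: 3.6
```

Call:
carry_out(commands=[0,0,0.0003,0,1,0,0,0,0,1,0,0,0.0002,0,1,0,0,0,0,1,0,0,0,0,1,0,0,0,0,1,0,0,0,0,1,0,0,0.0,0,1])

```text
time_s: 20.1
eef_pos: [0.4866, 0.0731, 0.0517]
tool_rot: [0.0, -0.018, 1.0, -0.0]
ft_force: [-4.7, -0.4, 10.7]
gripper_width: -0.0001
grip_force: 5.9
```

It has stopped at 51.7 mm with the force rising to about 11 N, so it is home on its stop. I'll lift off and check.

Call:
carry_out(commands=[0,0,-0.005,0,1,0,0,-0.015,0,1,0,0,-0.03,0,1,0,0,-0.04,0,1,0,0,-0.04,0,1,0,0,-0.03,0,1,0,0,0,0,1,0,0,0.0,0,1])

```text
time_s: 21.1
eef_pos: [0.4861, 0.073, 0.2106]
tool_rot: [-0.0, -0.018, 1.0, -0.0]
ft_force: [-0.3, 0.1, -0.1]
gripper_width: -0.0002
grip_force: 0.0
```

```bash
python3 - <<'E'
from h import *
s=bot.get_state();print(s['time_s'],s['eef_pos'],s['ft_force'])
p=snap('side','s6');w=snap('wrist','w6')
cv2.imwrite('pics/s6c.png',np.hstack([cv2.resize(p[200:290,250:340,::-1],(420,420),interpolation=3),cv2.resize(w[100:320,150:400,::-1],(370,420))]))
E
python3 s.py w6 .5474 .1012
```

```text
21.1 [0.48605363 0.07302194 0.21060586] [-0.31883673  0.06667401 -0.11689291]
[ 0.      4.2     4.6    13.4833 35.4213] [(np.float64(-111.5), 15), (np.float64(-67.2), 15), (np.float64(72.4), 16), (np.float64(118.0), 15), (np.float64(162.2), 17)]
yellow -153.78358843537416 1176
tcp [0.4855 0.073  0.2096]
```

View pics/s6c.png

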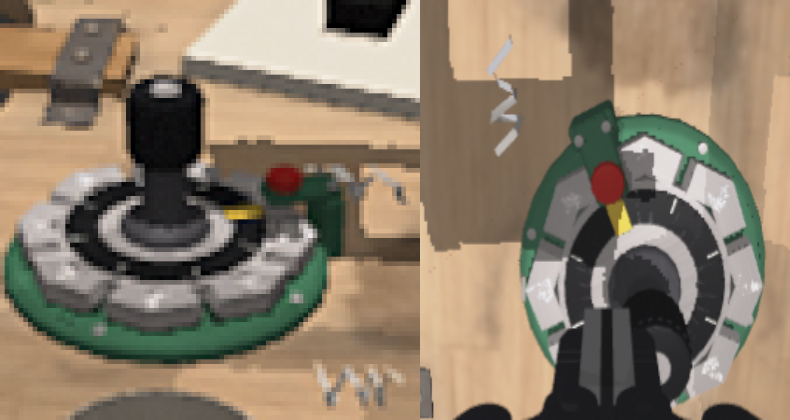

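The cap sits low on its bush with the yellow tab directly under it, and the arm is clear of everything. I'm handing in the job.

```bash
python3 -c "
from station import bot
print(bot.finish_job())"
```

```text
the job is handed in; nothing more can be done
None
```

I turned the dial about 177° counter-clockwise (about 183° the other way, so direction rests on a margin of a few degrees), pressed the plunger to its stop in the yellow-marked notch (cap at about 52 mm, peak reading about 11 N), let go, and handed the job in at about 21 s.

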